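Set out the parts of a shear rig

TASK

Set out the rig's parts for the next shear test. Lay the bronze disc centred on the round steel pedestal and stand the white loading cap, knob up, centred on top of the disc; stand the load cell (steel with a blue band) upright on the bench midway between the air cylinder and the pedestal, and the red spacer block flat on the bench midway between the pedestal and the grey stop bracket, its long side pointing along the line from pedestal to stop. Leave the yellow emergency-stop box, the mouse and the screwdriver where they are.

Things in the scene. Friction and masses are not known exactly. Their poses are not given: they have to be found in the camera images.
- pedestal: Fixed plain pale steel round pedestal, 90 mm across, 20 mm high, flat top. Origin: centre of its underside on the bench; z up. Its y axis is the line of the rig, which runs through the air cylinder, the pedestal and the stop bracket; their place on the bench and the line's direction (up to 0.2 rad from world y) differ at each start.
- actuator: Fixed air cylinder: aluminium block with black end plates on a dark foot, brass and blue fittings on top, a steel rod stub out of both ends; 80 mm across the line, 100 mm along it with the stubs, 84 mm high. Origin: centre of its underside, 250 mm from the pedestal's origin along the line, on the +y or the -y side (differs at each start). Its y axis is along the line.
- stop: Fixed grey stop bracket: foot 80 mm across the line and 90 mm along it, upright plate 82 mm high in its middle. Origin: centre of its underside, 250 mm from the pedestal's origin along the line, on the side opposite the air cylinder. Its y axis is along the line.
- disc: Loose bronze porous disc, 54 mm diameter, 18 mm thick, lying flat on the bench; 0.18 to 0.35 kg. Origin: centre of its underside; z up.
- cap: Loose white plastic loading cap, standing: a flange 54 mm diameter and 10 mm thick, and on it a round knob 26 mm diameter by 30 mm tall to grip by; with a small steel ball at its tip, 42 mm high in all; under 0.17 kg. Origin: centre of its underside; z up.
- load_cell: Loose load cell, upright steel cylinder with a blue band, 44 mm diameter, 50 mm high; 0.24 to 0.49 kg. Origin: centre of its underside; z up.
- spacer: Loose red spacer block with two dark holes in its top, 36 mm along its x, 60 mm along its y, 40 mm high; 0.21 to 0.42 kg. Origin: centre of its underside; z up.
- estop: Loose bystander: yellow emergency-stop box 60 x 60 mm with a red mushroom button, 65 mm high in all, standing in the same row as the loose parts (five places about 140 mm apart from centre to centre, at least 110 mm). Origin: centre of its underside. Leave alone.
- mouse: Loose bystander: light grey computer mouse, 105 x 60 x 32 mm, on the far side of the rig line. Origin: centre of its underside. Leave alone.
- screwdriver: Loose bystander: screwdriver with orange handle, 190 mm long, lying beside the right-hand (-y) end of the row of loose parts. Origin: on the bench under the middle of its length. Leave alone.
Things that resemble listed ones, but are neither listed nor needed, are in the scene too. What is shaped like the load_cell but green or purple is not meant. What is shaped like the cap but pink is not meant.

How it is judged:
By the outcome, as a careful person would: the job done as asked, in the order asked, and still so for the second after the job is handed in, with the robot touching nothing.
It also fails if it takes over 109 s, if anything falls off the work surface, if the arm or the gripper's body presses on something with over 40 N, if the wrist force passes 120 N, or if a joint passes its speed limit or range.

ROBOT

A 6-joint arm with a two-finger parallel gripper is mounted at the origin on the work surface. World frame = base frame: x ahead of the robot, y to its left, z up, the work surface at z = 0. Lengths are in m, angles in rad, forces in N, time in s.
With the tool pointing down it reaches from about 0.3 to 0.825 m from the base axis. Payload 5.4 kg.
Tool frame: the origin (TCP) lies on the centre line of the jaws, within the pads' length; the fingertips stand 11 mm ahead of it and the grasp point (between the pads) lies 8 mm behind it; z points along the fingers, y is the line along which they close (so a half turn about z gives the same grasp; the last joint's range is limited). The gripper opens to 92 mm and grips with 3 to 60 N. Pads are 20 mm wide; open, the fingers measure 128 mm over their backs; the gripper's body (75 mm by 189 mm) begins 69 mm behind the grasp point.
Start: joints at [-1.365, 0.158, 1.597, -0, 1.386, -0.21], TCP at [0.232, -0.526, 0.226] pointing down, gripper open.
Joint ranges: [-2.91, 2.91], [-0.94, 2.29], [0.18, 2.7], [-1.29, 4.43], [0.17, 2.64], [-3, 3]. Speed limits (rad/s): [2.57, 2.57, 3.14, 3.14, 3.14, 3.14].

INTERFACE

Orientations are given as a unit quaternion [w, x, y, z].
In Python, from plant import * gives the robot as it stands. The module is installed in compiled form; this text tells all that it offers.
- The arm moves only by the tool move_arm, never from a script. Its arguments are lists of equal length, an entry for each row: "linear": the shift along the tool's x, y, z in cm, a list of three; "twist": the turn, a rotation vector about the tool's x, y, z in degrees, a list of three. In form: {"linear": [[tx, ty, tz], ...], "twist": [[ax, ay, az], ...]}. A call has 1 to 8 rows; each row is the pose to reach, as a shift and turn from the pose commanded when the call began, along the tool's axes at that moment; what a row does not reach only later rows make up. A row lasts 1/12 s, in which the tool goes at most 41.7 mm and 7.16 degrees, less where a joint would pass 70% of its speed; a pose out of reach is approached as far as the arm can. A call with a gripper value outside its range is refused whole. "jaw" is the finger opening in cm, from 0 to 9.19, set as the call begins (left out, the last holds). The fingers move at their own pace and stop on an object; the grip force is fixed at half the most. Time passes only in rows, so rows that repeat a pose let the fingers close. It gives the time, the measured TCP pose, the force, the opening and the grip force at its end, in the units of the state.
- get_state(): the state, without advancing time (a new reading comes with each control period).
- get_image(name): name is "scene" or "top" or "wrist"; returns a dict with "img" (400x640x3 uint8, blue, green, red), "range_z" (400x640 float32, m along the optical axis (not along the pixel's ray), 0 where there is no reading), "fx", "fy", "cx", "cy" (pixels), "D" ([k1, k2, p1, p2, k3] as OpenCV has them; the pictures are not rectified), "extrinsics" (4x4, takes a point from camera to world coordinates). Camera axes: x right, y down, z forward; pixel columns grow to the right and rows downward; lengths in m; the calibration is good to about 2 mm. A picture is of the moment at which its call begins.
- hand_in(): hands the job in; it is judged then, once.
Trained networks look in a picture, given as the dict that the camera call returned (one of the last four; its "shot" number tells which), for a name from the list of things; names that differ only in an ending like _2 or _b are one class to them, and where a whole thing is asked for, a point or a joint stands for the part that bears it (a point fixed in the world has none). Each returns a list of dicts, best first, with "p" (0 to 1); they miss things now and then, are a little off and sometimes report something else, mostly with a low value. They report only what shows in the picture. A call takes as long as a camera call. They do not tell look-alikes from the thing itself.
- recognise(label, picture): "xyz" ([x, y, z] in m, in world coordinates, good to about 4 mm: the middle of the surface that is visible of it).
- outline_of(label, picture): "pixels" (400x640 bool, what is visible of it).
The state is a dict: "time": time; "joint_positions": joint angles; "joint_velocities": joint speeds; "tau": joint torques, N m; "ee_pos": TCP position; "orientation": TCP orientation; "force": force on the tool from outside, world axes, zero at the start; "ft_torque": the same for the moment, N m; "opening": finger opening in m; "gripper_force": force on a finger pad.
Only numpy, scipy, OpenCV 4.12 (cv2) and the standard library are available. Lean on these libraries where they do the work, as an engineer would, in place of code of your own. Each camera call takes 0.05 s, during which the arm holds its last target. There are 200 camera calls.

## Working session

There is one attempt and no reset: what is moved stays moved. The work goes in short steps, Python scripts to look and compute and a tool call to move; the robot and the scene stay as the last step left them, time stands still between calls to the robot, and variables do not carry over. Pictures are saved under pics/ and viewed, at most 14 in all, crops included, and the job is handed in when it is done.

Besides the shell and the picture viewer there is one more tool, called after "Emit:" in YAML: its name, and indented under it one key for each argument. move_arm: Moves the arm, as the interface text tells. Its arguments: {"type":"object","properties":{"linear":{"type":"array"},"twist":{"type":"array"},"jaw":{"type":"number"}},"required":["linear","twist"]}

```bash
mkdir -p pics
cat > h.py <<'E'
from plant import *
import numpy as np, cv2
def world(pic,m):
    v,u=np.nonzero(m&(pic["range_z"]>0)); z=pic["range_z"][v,u]
    K=np.array([[pic["fx"],0,pic["cx"]],[0,pic["fy"],pic["cy"]],[0,0,1]])
    n=cv2.undistortPoints(np.c_[u,v].astype(np.float64)[:,None],K,np.array(pic["D"],float))[:,0]
    P=np.c_[n*z[:,None],z,np.ones(len(z))]@np.array(pic["extrinsics"]).T
    return P[:,:3],u,v
E
python3 - <<'E'
from h import *
s=get_state();print(s["time"],s["ee_pos"],s["orientation"],s["opening"])
for c in ["top","scene"]:
    p=get_image(c);cv2.imwrite(f"pics/{c}0.png",p["img"])
    print(c,np.array(p["extrinsics"]).round(3).tolist())
    for n in ["pedestal","actuator","stop","disc","cap","load_cell","spacer","estop","mouse","screwdriver"]:
        print(n,[(np.round(d["xyz"],3).tolist(),round(d["p"],2)) for d in recognise(n,p)][:4])
E
```

```text
0.0 [ 0.23210241 -0.52541928  0.22465675] [-9.02706926e-04  9.78470297e-01  2.06385714e-01 -6.41591724e-06] 0.0917050526727682
top [[-0.0, -0.985, 0.174, 0.376], [-1.0, 0.001, 0.003, -0.022], [-0.003, -0.174, -0.985, 1.245], [0.0, 0.0, 0.0, 1.0]]
pedestal [([0.608, -0.042, 0.022], 0.62)]
actuator [([0.642, 0.19, 0.078], 0.85)]
stop [([0.57, -0.287, 0.016], 0.57)]
disc [([0.451, -0.004, 0.024], 0.66)]
cap [([0.445, 0.39, 0.008], 0.79), ([0.468, 0.278, 0.011], 0.71)]
load_cell [([0.454, -0.286, 0.05], 0.74), ([0.537, -0.435, 0.047], 0.71), ([0.369, -0.264, 0.049], 0.48)]
spacer [([0.447, -0.15, 0.036], 0.71)]
estop [([0.45, 0.128, 0.045], 0.86), ([0.641, 0.188, 0.079], 0.54)]
mouse [([0.775, -0.062, 0.031], 0.8)]
screwdriver [([0.351, -0.392, 0.021], 0.55)]
scene [[0.592, 0.691, -0.414, 1.037], [0.806, -0.5, 0.317, -0.354], [0.012, -0.521, -0.853, 0.967], [0.0, 0.0, 0.0, 1.0]]
pedestal [([0.615, -0.05, 0.02], 0.55)]
actuator [([0.663, 0.182, 0.07], 0.8)]
stop [([0.577, -0.299, 0.013], 0.88)]
disc [([0.463, -0.008, 0.018], 0.82), ([0.574, -0.298, 0.012], 0.36)]
cap [([0.572, 0.289, 0.009], 0.65), ([0.452, 0.381, 0.01], 0.58)]
load_cell [([0.553, -0.445, 0.048], 0.9), ([0.383, -0.269, 0.046], 0.77), ([0.467, -0.298, 0.047], 0.53)]
spacer [([0.462, -0.151, 0.04], 0.89)]
estop [([0.468, 0.118, 0.047], 0.58)]
mouse [([0.788, -0.074, 0.034], 0.69)]
screwdriver [([0.362, -0.396, 0.02], 0.57)]
```

View pics/top0.png

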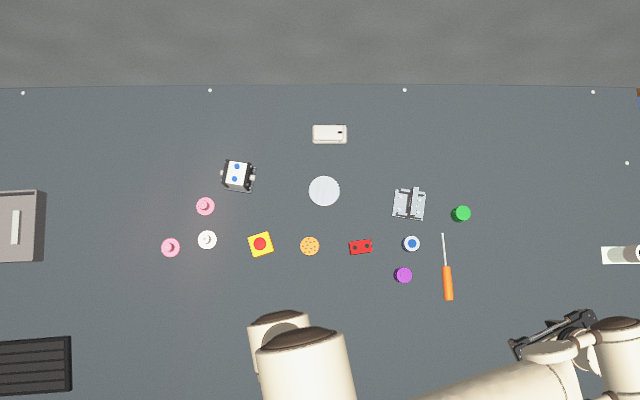

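View pics/scene0.png

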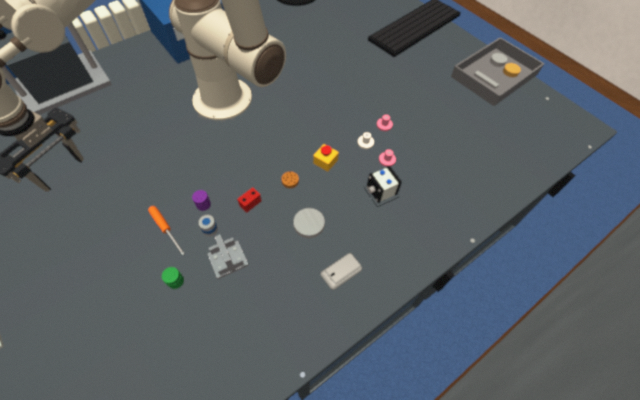

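Run:
```python
from h import *
for c in ["top","scene"]:
    p=get_image(c)
    if c=="top":
        a=p["img"][190:290,150:280];b=p["img"][190:290,350:480]
        cv2.imwrite("pics/crop.png",cv2.resize(np.hstack([a,b]),None,fx=3,fy=3,interpolation=cv2.INTER_CUBIC))
    P,_,_=world(p,np.ones((400,640),bool)); q=P[(abs(P[:,0]-.55)<.3)&(abs(P[:,1])<.4)]
    b=q[abs(q[:,2])<.012]; A=np.c_[b[:,:2],np.ones(len(b))]; print(c,"bench",np.linalg.lstsq(A,b[:,2],rcond=None)[0].round(4))
    H=dict(pedestal=.02,actuator=.06,stop=.0,disc=.018,cap=.01,load_cell=.05,spacer=.04,estop=.04)
    for n in H:
        for d in outline_of(n,p)[:4]:
            P,u,v=world(p,d["pixels"])
            if len(P)<10: continue
            t=P[abs(P[:,2]-H[n])<.008] if n not in("actuator","stop") else P
            if len(t)<5: print(n,"few",np.median(P[:,2]));continue
            (cx,cy),(w,h),a=cv2.minAreaRect((t[:,:2]*1000).astype(np.float32))
            print(n,round(d["p"],2),"px",int(u.mean()),int(v.mean()),"mean",t.mean(0).round(4),"rect",round(cx,1),round(cy,1),round(w,1),round(h,1),round(a,1),"z",np.percentile(P[:,2],[5,50,95]).round(3), "bgr",p["img"][v,u].mean(0).round())
```

```text
top bench [0.0015 0.0013 0.0001]
pedestal 0.61 px 323 190 mean [ 0.6097 -0.0484  0.0207] rect 609.9 -47.6 88.0 87.0 0.8 z [0.016 0.021 0.025] bgr [230. 228. 225.]
actuator 0.86 px 238 176 mean [0.6431 0.1911 0.0607] rect 657.1 199.1 103.0 92.1 80.4 z [0.006 0.076 0.085] bgr [171. 170. 167.]
stop 0.75 px 409 203 mean [ 0.5702 -0.2926  0.0327] rect 577.5 -299.5 96.8 96.1 80.8 z [0.003 0.016 0.084] bgr [186. 184. 179.]
stop 0.44 px 207 239 mean [0.4691 0.2836 0.0185] rect 470.5 286.1 54.6 52.8 18.2 z [0.004 0.012 0.043] bgr [235. 238. 240.]
cap 0.81 px 207 239 mean [0.469  0.2831 0.0108] rect 469.3 286.9 53.7 49.1 89.2 z [0.006 0.012 0.043] bgr [236. 240. 241.]
cap 0.61 px 205 205 mean [0.5653 0.2924 0.0107] rect 567.0 295.0 52.1 51.1 47.4 z [0.004 0.012 0.043] bgr [200. 185. 235.]
cap 0.57 px 170 247 mean [0.4452 0.3872 0.0106] rect 445.9 390.4 48.9 52.0 0.6 z [0.005 0.012 0.043] bgr [205. 188. 241.]
cap 0.48 px 408 203 mean [ 0.5708 -0.2899  0.0122] rect 578.8 -297.2 95.3 99.0 82.3 z [0.005 0.016 0.084] bgr [187. 184. 180.]
load_cell 0.75 px 460 213 mean [ 0.5409 -0.439   0.0501] rect
[... 1374 characters left out ...]
58.3 z [0.004 0.012 0.041] bgr [187. 204. 212.]
load_cell 0.73 px 201 200 mean [ 0.372  -0.2686  0.0497] rect 370.4 -268.2 41.3 43.5 40.8 z [0.004 0.047 0.052] bgr [118.  53. 103.]
load_cell 0.65 px 207 225 mean [ 0.4596 -0.2926  0.0495] rect 458.1 -291.8 41.9 40.0 66.6 z [0.006 0.048 0.052] bgr [126. 118. 108.]
load_cell 0.62 px 172 277 mean [ 0.5443 -0.4401  0.0505] rect 544.4 -440.6 39.5 36.6 55.1 z [0.01  0.049 0.053] bgr [ 61. 133.  47.]
spacer 0.71 px 249 200 mean [ 0.4511 -0.1524  0.0394] rect 449.2 -152.3 37.6 58.3 8.4 z [0.006 0.038 0.043] bgr [ 35.  39. 149.]
estop 0.69 px 326 157 mean [0.4669 0.1213 0.0429] rect 457.4 128.9 57.3 61.7 18.7 z [0.01  0.044 0.067] bgr [ 40. 130. 194.]
```

View pics/crop.png

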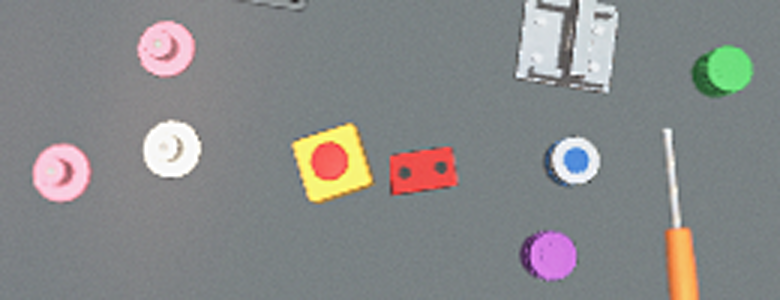

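Candidates in the top image: white cap (207,240), against pinks (205,206) and (170,247). Load cell with blue (412,243), against green (461,213) and purple (403,275). Spacer (360,247), disc (310,246), pedestal (324,190), cylinder (238,175) on +y, stop (409,203). The crop confirms the white cap at crop (172,148) and the steel/blue cell at crop (573,160). Moving above the disc.

Emit:
move_arm:
  linear:
    - [3, -2.8, 0.4]
    - [6, -5.6, 0.8]
    - [9, -8.4, 1.2]
    - [12, -11.2, 1.6]
    - [15, -14, 2]
    - [18, -16.8, 2.4]
    - [20.5, -19, 2.8]
  twist:
    - [0, 0, 0]
    - [0, 0, 0]
    - [0, 0, 0]
    - [0, 0, 0]
    - [0, 0, 0]
    - [0, 0, 0]
    - [0, 0, 0]

```text
time: 2.58
ee_pos: [0.3435, -0.2669, 0.1975]
orientation: [-0.0, 0.978, 0.207, 0.0]
force: [0.6, -0.2, -0.5]
opening: 0.0922
gripper_force: 0.0
```

Emit:
move_arm:
  linear:
    - [3, -2.8, 0.4]
    - [6, -5.6, 0.8]
    - [9, -8.4, 1.2]
    - [12, -11.2, 1.6]
    - [15, -14, 2]
    - [18, -16.8, 2.4]
    - [20.5, -19.2, 2.7]
    - [20.5, -19.2, 2.7]
  twist:
    - [0, 0, -7]
    - [0, 0, -14]
    - [0, 0, -21]
    - [0, 0, -28]
    - [0, 0, -35]
    - [0, 0, -42]
    - [0, 0, -49]
    - [0, 0, -57]

```text
time: 3.25
ee_pos: [0.4538, -0.0057, 0.1701]
orientation: [-0.001, 0.762, 0.647, 0.001]
force: [-0.0, -0.2, -0.7]
opening: 0.0921
gripper_force: 0.0
```

```bash
cat >> h.py <<'E'
def pose():
    s=get_state();w,x,y,z=s["orientation"]
    from scipy.spatial.transform import Rotation as R
    return s,R.from_quat([x,y,z,w]).as_matrix()
def go(x,y,z,psi=None):
    "shift (cm, tool axes) and turn (deg about tool z) from here to x,y,z,psi"
    s,M=pose(); d=M.T@(np.array([x,y,z])-s["ee_pos"])*100
    a=np.degrees(np.arctan2(M[1,0],M[0,0]))
    print("t",round(s["time"],2),"pos",np.round(s["ee_pos"],4),"psi",round(a,1),"tz",M[:,2].round(3),"GO",d.round(2),None if psi is None else round(a-psi,1))
def rects(p,H):
    for n in H:
        for d in outline_of(n,p)[:3]:
            P,u,v=world(p,d["pixels"]); t=P[abs(P[:,2]-H[n])<.006]
            if len(t)<20: continue
            (cx,cy),(w,h),a=cv2.minAreaRect((t[:,:2]*1000).astype(np.float32))
            print(n,round(d["p"],2),"px",int(u.mean()),int(v.mean()),"mean",t.mean(0).round(4),"rect",round(cx,1),round(cy,1),round(w,1),round(h,1),round(a,1))
E
python3 - <<'E'
from h import *
go(.4535,-.009,.015,80.8)
p=get_image("wrist");cv2.imwrite("pics/w1.png",p["img"])
print(np.array(p["extrinsics"]).round(3).tolist())
rects(p,dict(disc=.018,pedestal=.02,spacer=.04))
E
```

```text
t 3.25 pos [ 0.4538 -0.0057  0.1701] psi 80.7 tz [ 0.     0.002 -1.   ] GO [-0.37  0.03 15.51] -0.1
[[0.987, -0.157, -0.04, 0.465], [-0.162, -0.957, -0.242, 0.063], [-0.0, 0.245, -0.969, 0.329], [0.0, 0.0, 0.0, 1.0]]
disc 0.96 px 318 191 mean [ 0.4506 -0.0063  0.0177] rect 450.9 -7.2 52.7 50.8 64.3
pedestal 0.75 px 460 203 mean [ 0.6086 -0.0467  0.0196] rect 609.2 -47.8 88.4 88.9 80.7
```

View pics/w1.png

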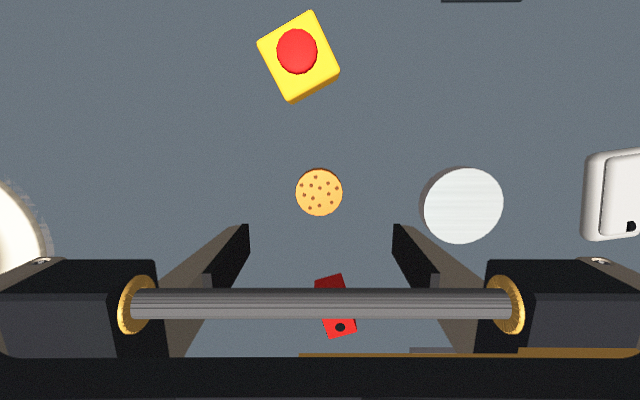

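Emit:
move_arm:
  linear:
    - [-0.2, -0.2, 3]
    - [-0.2, -0.2, 6]
    - [-0.2, -0.2, 9]
    - [-0.2, -0.2, 12]
    - [-0.2, -0.2, 14]
    - [-0.2, -0.2, 15.2]
    - [-0.2, -0.2, 15.5]
    - [-0.2, -0.2, 15.5]
  twist:
    - [0, 0, 0]
    - [0, 0, 0]
    - [0, 0, 0]
    - [0, 0, 0]
    - [0, 0, 0]
    - [0, 0, 0]
    - [0, 0, 0]
    - [0, 0, 0]

```text
time: 4.12
ee_pos: [0.45, -0.0134, 0.0151]
orientation: [-0.001, 0.767, 0.641, -0.0]
force: [0.9, -0.6, -0.2]
opening: 0.0923
gripper_force: 0.0
```

Emit:
move_arm:
  linear:
    - [0, 0, 0]
    - [0, 0, 0]
    - [0, 0, 0]
    - [0, 0, 0]
    - [0, 0, 0]
    - [0, 0, 0]
    - [0, 0, 0]
    - [0, 0, 0]
  twist:
    - [0, 0, 0]
    - [0, 0, 0]
    - [0, 0, 0]
    - [0, 0, 0]
    - [0, 0, 0]
    - [0, 0, 0]
    - [0, 0, 0]
    - [0, 0, 0]
  jaw: 4.5

```text
time: 4.78
ee_pos: [0.4508, -0.0125, 0.0159]
orientation: [0.0, 0.766, 0.643, -0.0]
force: [-1.3, 0.6, 4.8]
opening: 0.0533
gripper_force: 30.0
```

Run:
```python
from h import *
s,_=pose();print(s["opening"],s["gripper_force"])
go(.6102,-.0484,.06,80.8)
p=get_image("wrist");rects(p,dict(pedestal=.02,disc=.018,actuator=.082))
```

```text
0.05325728695744671 30.001099705696106
t 4.78 pos [ 0.4508 -0.0125  0.0159] psi 80.0 tz [-0. -0. -1.] GO [-0.76 16.32 -4.41] -0.8
pedestal 0.64 px 574 230 mean [ 0.601  -0.029   0.0193] rect 599.5 -33.4 70.3 57.9 6.0
disc 0.58 px 320 234 mean [ 0.4513 -0.0055  0.0176] rect 451.2 -6.7 53.2 52.6 35.6
```

Emit:
move_arm:
  linear:
    - [0, 0, -0.7]
    - [0, 0, -2.2]
    - [0, 0.5, -4]
    - [-0.1, 2, -5.5]
    - [-0.3, 4.5, -6]
    - [-0.6, 7, -6]
    - [-0.8, 9.5, -6]
    - [-1, 12, -6]
  twist:
    - [0, 0, 0]
    - [0, 0, 0]
    - [0, 0, 0]
    - [0, 0, 0]
    - [0, 0, 0]
    - [0, 0, 0]
    - [0, 0, 0]
    - [0, 0, 0]

```text
time: 5.65
ee_pos: [0.5678, -0.0434, 0.0753]
orientation: [-0.0, 0.766, 0.643, -0.0]
force: [0.9, 0.3, -2.4]
opening: 0.0536
gripper_force: 30.0
```

Emit:
move_arm:
  linear:
    - [-0.2, 2, 0]
    - [-0.3, 3.4, 0]
    - [-0.35, 4.1, 0]
    - [-0.35, 4.3, 0]
    - [-0.35, 4.3, 0]
    - [-0.35, 4.3, 0]
    - [-0.35, 4.3, 0]
    - [-0.35, 4.3, 0]
  twist:
    - [0, 0, 0]
    - [0, 0, 0]
    - [0, 0, 0]
    - [0, 0, 0]
    - [0, 0, 0]
    - [0, 0, 0]
    - [0, 0, 0]
    - [0, 0, 0]

```text
time: 6.32
ee_pos: [0.6081, -0.0539, 0.0755]
orientation: [-0.0, 0.766, 0.643, -0.0]
force: [-0.6, -0.5, -2.7]
opening: 0.053
gripper_force: 30.0
```

Run:
```python
from h import *
s,_=pose();print(s["opening"],s["gripper_force"])
go(.6092,-.0541,.0365,80)
p=get_image("wrist");cv2.imwrite("pics/w2.png",p["img"]);rects(p,dict(disc=s["ee_pos"][2]+.0025,pedestal=.02,actuator=.082,stop=.08,load_cell=.05,spacer=.04))
```

```text
0.05296684392071654 29.999267756938934
t 6.32 pos [ 0.6081 -0.0539  0.0755] psi 80.0 tz [-0.001  0.    -1.   ] GO [-0.    0.11  3.9 ] -0.0
disc 0.62 px 320 235 mean [ 0.6087 -0.047   0.0772] rect 608.6 -48.3 53.3 53.3 34.7
pedestal 0.6 px 323 184 mean [ 0.6141 -0.0283  0.0196] rect 612.8 -32.0 54.1 88.4 80.1
```

View pics/w2.png

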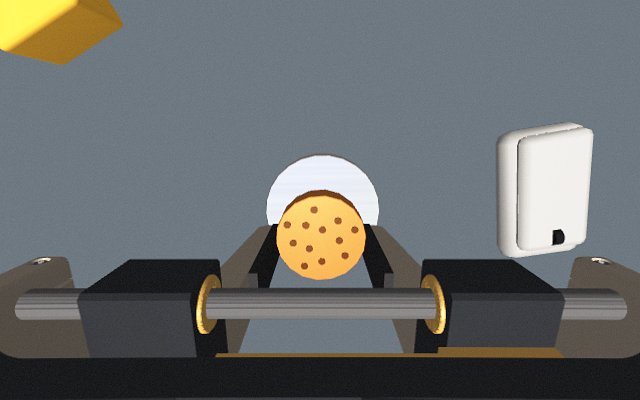

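The disc is held at (320,235), and the pedestal below spans columns 267–379 (centre about 323). I'll shift 1 mm along +tool y and lower.

Emit:
move_arm:
  linear:
    - [0, 0.1, 0.8]
    - [0, 0.1, 1.8]
    - [0, 0.1, 2.8]
    - [0, 0.1, 3.4]
    - [0, 0.1, 3.7]
    - [0, 0.1, 3.9]
    - [0, 0.1, 3.95]
    - [0, 0.1, 3.95]
  twist:
    - [0, 0, 0]
    - [0, 0, 0]
    - [0, 0, 0]
    - [0, 0, 0]
    - [0, 0, 0]
    - [0, 0, 0]
    - [0, 0, 0]
    - [0, 0, 0]

```text
time: 7.33
ee_pos: [0.6101, -0.0545, 0.0361]
orientation: [0.0, 0.766, 0.643, 0.0]
force: [-0.5, -0.5, -2.7]
opening: 0.0532
gripper_force: 30.0
```

Emit:
move_arm:
  linear:
    - [0, 0, 0]
    - [0, 0, 0]
    - [0, 0, 0]
  twist:
    - [0, 0, 0]
    - [0, 0, 0]
    - [0, 0, 0]

```text
time: 7.58
ee_pos: [0.6101, -0.0545, 0.0362]
orientation: [0.0, 0.766, 0.643, 0.0]
force: [-0.3, 0.3, -2.7]
opening: 0.0534
gripper_force: 30.0
```

Emit:
move_arm:
  linear:
    - [0, 0, 0]
    - [0, 0, 0]
    - [0, 0, 0]
    - [0, 0, 0]
    - [0, 0, 0]
  twist:
    - [0, 0, 0]
    - [0, 0, 0]
    - [0, 0, 0]
    - [0, 0, 0]
    - [0, 0, 0]
  jaw: 6.5

```text
time: 8.0
ee_pos: [0.6101, -0.0545, 0.0364]
orientation: [0.0, 0.766, 0.643, 0.0]
force: [-1.1, 0.0, 0.4]
opening: 0.0651
gripper_force: 0.0
```

Emit:
move_arm:
  linear:
    - [-0.5, 0, -2]
    - [-1, 0, -5]
    - [-1, 0, -8]
    - [-1.5, 0, -11]
    - [-2, 0, -13]
    - [-2, 0, -14]
    - [-2, 0, -14]
    - [-2, 0, -14]
  twist:
    - [0, 0, 0]
    - [0, 0, 0]
    - [0, 0, 0]
    - [0, 0, 0]
    - [0, 0, 0]
    - [0, 0, 0]
    - [0, 0, 0]
    - [0, 0, 0]

```text
time: 8.67
ee_pos: [0.6062, -0.0738, 0.1755]
orientation: [-0.0, 0.766, 0.643, -0.0]
force: [-0.3, 0.2, -0.2]
opening: 0.065
gripper_force: 0.0
```

Run:
```python
from h import *
for c in ["wrist","top","scene"]:
    p=get_image(c);print(c);rects(p,dict(disc=.038,pedestal=.02,actuator=.08,stop=.08))
    if c=="wrist":cv2.imwrite("pics/w3.png",p["img"])
go(.471,.285,.15,80)
```

```text
wrist
disc 0.76 px 320 170 mean [ 0.6103 -0.0487  0.0377] rect 609.8 -49.1 52.5 52.5 14.3
pedestal 0.97 px 319 165 mean [ 0.6095 -0.0462  0.0197] rect 609.5 -49.5 87.9 88.8 45.0
top
disc 0.48 px 317 186 mean [ 0.6169 -0.0318  0.0386] rect 616.8 -30.6 16.7 41.1 68.8
pedestal 0.65 px 313 184 mean [ 0.6276 -0.0197  0.0207] rect 630.5 -20.7 21.9 57.0 65.2
pedestal 0.18 px 207 240 mean [0.4665 0.2766 0.0174] rect 466.0 282.1 43.0 40.3 2.4
actuator 0.67 px 237 175 mean [0.65   0.1969 0.0785] rect 650.2 197.1 72.7 68.7 80.6
stop 0.81 px 408 203 mean [ 0.569  -0.2951  0.0819] rect 570.8 -296.1 16.9 80.9 80.7
scene
disc 0.55 px 309 219 mean [ 0.6128 -0.0503  0.0379] rect 611.7 -49.6 51.3 52.1 53.5
pedestal 0.95 px 309 227 mean [ 0.6229 -0.0578  0.0201] rect 616.6 -51.9 84.4 78.1 52.8
actuator 0.55 px 383 186 mean [0.6521 0.1941 0.0782] rect 651.8 195.3 70.6 67.5 81.2
stop 0.79 px 226 257 mean [ 0.5729 -0.2968  0.0812] rect 571.0 -296.7 16.0 80.9 80.9
t 9.42 pos [ 0.6064 -0.0741  0.1762] psi 80.0 tz [ 0. -0. -1.] GO [ 33.01 -19.58   2.61] -0.0
```

View pics/w3.png

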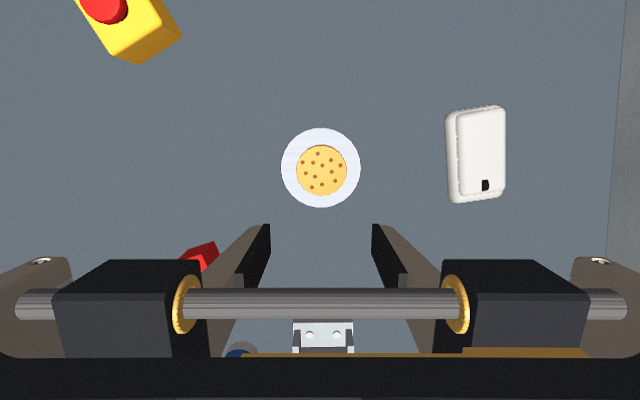

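The disc at (321,170) sits within 1 mm of the pedestal's centre (321,167). Next, the white cap.

Emit:
move_arm:
  linear:
    - [1.5, -1, 0]
    - [4.5, -3, 0]
    - [8, -5, 0]
    - [11.5, -7.2, 0]
    - [15, -9.4, 0]
    - [18.5, -11.6, 0]
    - [22, -13.8, 0]
    - [25, -15.6, 0]
  twist:
    - [0, 0, 0]
    - [0, 0, 0]
    - [0, 0, 0]
    - [0, 0, 0]
    - [0, 0, 0]
    - [0, 0, 0]
    - [0, 0, 0]
    - [0, 0, 0]
  jaw: 5.5

```text
time: 10.08
ee_pos: [0.4949, 0.2014, 0.1764]
orientation: [-0.0, 0.766, 0.643, 0.0]
force: [0.0, 0.0, -0.3]
opening: 0.0549
gripper_force: 0.0
```

Emit:
move_arm:
  linear:
    - [2.5, -1.5, 0]
    - [4.2, -2.6, 0]
    - [5.2, -3.2, 0]
    - [5.5, -3.5, 0]
    - [5.5, -3.5, 0]
    - [5.5, -3.5, 0]
  twist:
    - [0, 0, 0]
    - [0, 0, 0]
    - [0, 0, 0]
    - [0, 0, 0]
    - [0, 0, 0]
    - [0, 0, 0]

```text
time: 10.58
ee_pos: [0.4718, 0.2587, 0.1761]
orientation: [0.0, 0.766, 0.642, -0.0]
force: [0.0, -0.2, 0.3]
opening: 0.0545
gripper_force: 0.0
```

Run:
```python
from h import *
p=get_image("wrist");cv2.imwrite("pics/w4.png",p["img"])
rects(p,dict(cap=.01)); rects(p,dict(cap=.041))
go(.471,.285,.027,80)
```

```text
cap 0.98 px 396 140 mean [0.5622 0.2991 0.0096] rect 565.4 297.4 52.7 53.3 10.4
cap 0.75 px 275 70 mean [0.4479 0.3909 0.0094] rect 446.4 393.1 52.3 52.9 34.2
cap 0.65 px 314 164 mean [0.4694 0.289  0.0097] rect 468.7 287.2 51.5 52.8 34.9
cap 0.98 px 396 140 mean [0.5655 0.2975 0.0396] rect 565.7 297.2 25.2 25.0 80.0
cap 0.75 px 275 70 mean [0.4465 0.3927 0.0395] rect 446.5 392.4 24.7 24.7 79.0
cap 0.65 px 314 164 mean [0.469  0.2876 0.0398] rect 468.9 287.6 25.1 24.2 79.1
t 10.73 pos [0.4719 0.2584 0.1761] psi 79.9 tz [ 0. -0. -1.] GO [ 2.6  -0.56 14.91] -0.1
```

View pics/w4.png

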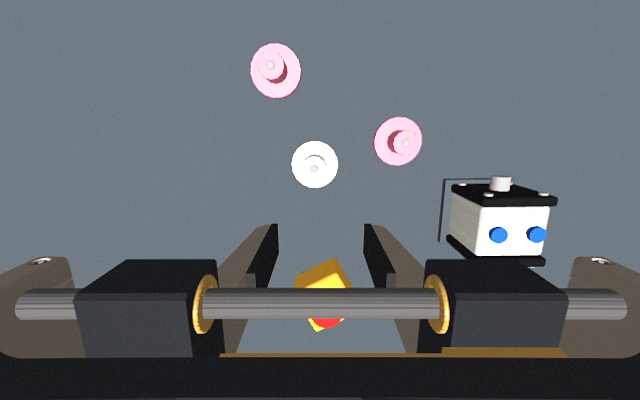

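The white cap is at (314,164); the pinks are at (398,141) and (275,70). Descending on the white one.

Emit:
move_arm:
  linear:
    - [1, -0.3, 2]
    - [2.2, -0.6, 5]
    - [2.8, -0.8, 8]
    - [2.8, -0.8, 11]
    - [2.8, -0.8, 13.3]
    - [2.8, -0.8, 14.5]
    - [2.8, -0.8, 14.9]
    - [2.8, -0.8, 14.9]
  twist:
    - [0, 0, 0]
    - [0, 0, 0]
    - [0, 0, 0]
    - [0, 0, 0]
    - [0, 0, 0]
    - [0, 0, 0]
    - [0, 0, 0]
    - [0, 0, 0]

```text
time: 11.4
ee_pos: [0.4683, 0.2879, 0.0267]
orientation: [-0.0, 0.766, 0.642, -0.001]
force: [-0.3, 0.3, -0.9]
opening: 0.0549
gripper_force: 0.0
```

Emit:
move_arm:
  linear:
    - [0, 0, 0]
    - [0, 0, 0]
    - [0, 0, 0]
    - [0, 0, 0]
    - [0, 0, 0]
    - [0, 0, 0]
    - [0, 0, 0]
    - [0, 0, 0]
  twist:
    - [0, 0, 0]
    - [0, 0, 0]
    - [0, 0, 0]
    - [0, 0, 0]
    - [0, 0, 0]
    - [0, 0, 0]
    - [0, 0, 0]
    - [0, 0, 0]
  jaw: 1.8

```text
time: 12.07
ee_pos: [0.4691, 0.2887, 0.028]
orientation: [0.0, 0.766, 0.643, 0.001]
force: [-0.5, -0.3, 4.9]
opening: 0.0252
gripper_force: 30.0
```

Run:
```python
from h import *
p=get_image("wrist")
rects(p,dict(cap=.01)); rects(p,dict(cap=.041))
s,_=pose();print(s["opening"],s["gripper_force"])
go(.6100,-.0491,.10,80)
```

```text
cap 0.86 px 469 198 mean [0.5602 0.3028 0.0096] rect 563.8 299.0 53.6 49.0 53.4
cap 0.78 px 320 232 mean [0.471  0.3034 0.0096] rect 471.2 288.4 47.4 52.8 9.2
cap 0.58 px 252 74 mean [0.4502 0.3902 0.0095] rect 446.3 392.8 52.7 53.2 63.3
cap 0.86 px 469 198 mean [0.565  0.298  0.0395] rect 565.8 297.2 26.0 25.7 4.4
cap 0.78 px 320 232 mean [0.4684 0.2888 0.0396] rect 468.3 287.7 25.8 24.7 81.9
cap 0.58 px 252 74 mean [0.4467 0.3927 0.0395] rect 446.4 392.8 25.3 25.2 6.1
0.024820553631919453 30.002042949199677
t 12.22 pos [0.469  0.2887 0.028 ] psi 80.0 tz [ 0.001  0.    -1.   ] GO [-30.81  19.76  -7.19] -0.0
```

Emit:
move_arm:
  linear:
    - [0, 0, -1]
    - [0, 0, -3]
    - [0, 0, -5.5]
    - [-1, 0.6, -7.8]
    - [-3.5, 2.2, -8.7]
    - [-6.5, 4.2, -8.7]
    - [-9.5, 6.1, -8.7]
    - [-12.5, 8, -8.7]
  twist:
    - [0, 0, 0]
    - [0, 0, 0]
    - [0, 0, 0]
    - [0, 0, 0]
    - [0, 0, 0]
    - [0, 0, 0]
    - [0, 0, 0]
    - [0, 0, 0]

```text
time: 12.88
ee_pos: [0.5254, 0.1502, 0.1147]
orientation: [0.0, 0.766, 0.643, 0.0]
force: [0.6, -0.2, -0.8]
opening: 0.0253
gripper_force: 30.0
```

Emit:
move_arm:
  linear:
    - [-3, 1.9, 0]
    - [-6, 3.8, 0]
    - [-9, 5.8, 0]
    - [-12, 7.7, 0]
    - [-15, 9.6, 0]
    - [-17.2, 11, 0]
    - [-18.2, 11.7, 0]
    - [-18.3, 11.8, 0]
  twist:
    - [0, 0, 0]
    - [0, 0, 0]
    - [0, 0, 0]
    - [0, 0, 0]
    - [0, 0, 0]
    - [0, 0, 0]
    - [0, 0, 0]
    - [0, 0, 0]

```text
time: 13.55
ee_pos: [0.6101, -0.0512, 0.1141]
orientation: [0.0, 0.767, 0.642, -0.0]
force: [-0.5, 0.2, -1.0]
opening: 0.0253
gripper_force: 30.0
```

Emit:
move_arm:
  linear:
    - [0, 0, 0]
    - [0, 0, 0]
    - [0, 0, 0]
    - [0, 0, 0]
  twist:
    - [0, 0, 0]
    - [0, 0, 0]
    - [0, 0, 0]
    - [0, 0, 0]

```text
time: 13.88
ee_pos: [0.6092, -0.0477, 0.114]
orientation: [-0.0, 0.766, 0.643, -0.0]
force: [-0.9, 0.4, -0.9]
opening: 0.0251
gripper_force: 30.0
```

Run:
```python
from h import *
s,_=pose();print(s["opening"],s["gripper_force"])
p=get_image("wrist");cv2.imwrite("pics/w5.png",p["img"])
rects(p,dict(cap=.01+s["ee_pos"][2]-.028)); rects(p,dict(cap=.041+s["ee_pos"][2]-.028,pedestal=.02))
go(.6100,-.0486,.0665,80)
```

```text
0.025132004488543323 29.998754560947418
pedestal 0.76 px 322 185 mean [ 0.6132 -0.0305  0.0196] rect 612.1 -37.4 65.0 89.6 78.7
t 14.08 pos [ 0.6096 -0.0487  0.1141] psi 80.0 tz [-0.  0. -1.] GO [0.02 0.04 4.76] 0.0
```

View pics/w5.png

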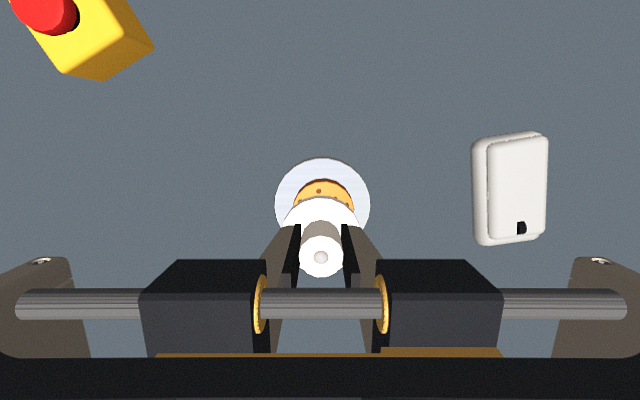

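The cap is held at (320,257) above the disc (about 323 column). Shift +1.5 mm in tool y and lower.

Emit:
move_arm:
  linear:
    - [0, 0.15, 1]
    - [0, 0.15, 2.2]
    - [0, 0.15, 3.2]
    - [0, 0.15, 4]
    - [0, 0.15, 4.5]
    - [0, 0.15, 4.7]
    - [0, 0.15, 4.8]
    - [0, 0.15, 4.8]
  twist:
    - [0, 0, 0]
    - [0, 0, 0]
    - [0, 0, 0]
    - [0, 0, 0]
    - [0, 0, 0]
    - [0, 0, 0]
    - [0, 0, 0]
    - [0, 0, 0]

```text
time: 14.75
ee_pos: [0.611, -0.0495, 0.0662]
orientation: [-0.0, 0.766, 0.643, -0.0]
force: [0.6, 0.6, -0.6]
opening: 0.0253
gripper_force: 30.0
```

Emit:
move_arm:
  linear:
    - [0, 0, 0]
    - [0, 0, 0]
    - [0, 0, 0]
  twist:
    - [0, 0, 0]
    - [0, 0, 0]
    - [0, 0, 0]

```text
time: 15.0
ee_pos: [0.6113, -0.0496, 0.0661]
orientation: [0.0, 0.766, 0.643, 0.0]
force: [-0.2, 0.6, 0.7]
opening: 0.0251
gripper_force: 30.0
```

Emit:
move_arm:
  linear:
    - [0, 0, 0]
    - [0, 0, 0]
    - [0, 0, 0]
    - [0, 0, 0]
    - [0, 0, 0]
  twist:
    - [0, 0, 0]
    - [0, 0, 0]
    - [0, 0, 0]
    - [0, 0, 0]
    - [0, 0, 0]
  jaw: 5

```text
time: 15.42
ee_pos: [0.6113, -0.0496, 0.0661]
orientation: [0.0, 0.766, 0.643, 0.0]
force: [0.5, -0.1, 0.9]
opening: 0.0505
gripper_force: 0.0
```

Emit:
move_arm:
  linear:
    - [0, 0, -1.5]
    - [0, 0, -4]
    - [-1, 0, -7]
    - [-2, 0, -10]
    - [-3, 0, -11]
    - [-3, 0, -11]
    - [-3, 0, -11]
    - [-3, 0, -11]
  twist:
    - [0, 0, 0]
    - [0, 0, 0]
    - [0, 0, 0]
    - [0, 0, 0]
    - [0, 0, 0]
    - [0, 0, 0]
    - [0, 0, 0]
    - [0, 0, 0]

```text
time: 16.08
ee_pos: [0.6048, -0.0784, 0.1737]
orientation: [-0.002, 0.766, 0.643, -0.001]
force: [-0.2, -0.2, -0.9]
opening: 0.0504
gripper_force: 0.0
```

Run:
```python
from h import *
for c in ["wrist","scene"]:
    p=get_image(c);print(c);rects(p,dict(cap=.048,pedestal=.02)); rects(p,dict(cap=.079))
    if c=="wrist":cv2.imwrite("pics/w6.png",p["img"])
go(.457,-.322,.17,80)
```

```text
wrist
cap 0.7 px 322 168 mean [ 0.6108 -0.0482  0.0477] rect 610.4 -50.4 51.9 53.1 70.4
pedestal 0.92 px 321 159 mean [ 0.61   -0.044   0.0197] rect 609.7 -49.4 88.7 87.6 15.2
cap 0.7 px 322 168 mean [ 0.6104 -0.0505  0.0777] rect 610.4 -50.8 24.8 25.1 32.9
scene
cap 0.81 px 308 217 mean [ 0.6182 -0.0554  0.0479] rect 614.7 -51.9 50.8 47.3 55.8
pedestal 0.85 px 309 225 mean [ 0.6212 -0.0571  0.0198] rect 615.6 -52.1 87.6 82.7 57.4
cap 0.81 px 308 217 mean [ 0.6138 -0.0518  0.078 ] rect 614.6 -50.9 25.0 21.6 84.3
t 16.48 pos [ 0.6058 -0.0788  0.1756] psi 80.0 tz [-0.001  0.    -1.   ] GO [-26.53 -10.44   0.57] 0.0
```

View pics/w6.png

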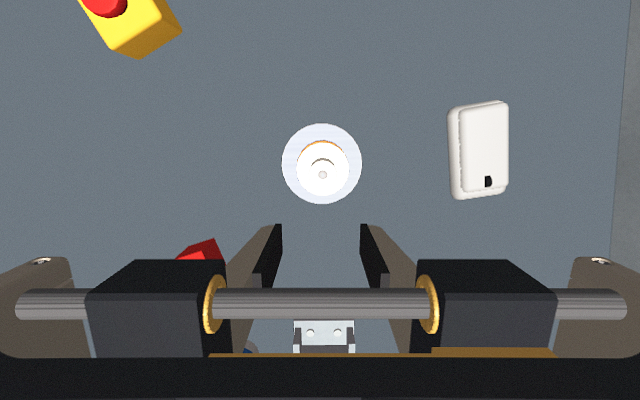

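The cap stands at (322,165), within about 1–1.5 mm of the disc and pedestal centre. Next, the load cell.

Emit:
move_arm:
  linear:
    - [-2, -0.8, 0]
    - [-5.5, -2.1, 0]
    - [-9, -3.5, 0]
    - [-12.5, -4.9, 0]
    - [-16, -6.3, 0]
    - [-19.5, -7.7, 0]
    - [-23, -9, 0]
    - [-25.5, -10, 0]
  twist:
    - [0, 0, 0]
    - [0, 0, 0]
    - [0, 0, 0]
    - [0, 0, 0]
    - [0, 0, 0]
    - [0, 0, 0]
    - [0, 0, 0]
    - [0, 0, 0]
  jaw: 6.2

```text
time: 17.15
ee_pos: [0.4616, -0.3152, 0.1763]
orientation: [0.0, 0.767, 0.642, -0.0]
force: [-0.1, -0.3, -0.4]
opening: 0.0617
gripper_force: 0.0
```

Emit:
move_arm:
  linear:
    - [-1, -0.4, 0]
    - [-1, -0.4, 0]
    - [-1, -0.4, 0]
    - [-1, -0.4, 0]
  twist:
    - [0, 0, 0]
    - [0, 0, 0]
    - [0, 0, 0]
    - [0, 0, 0]

```text
time: 17.48
ee_pos: [0.4583, -0.3206, 0.176]
orientation: [-0.0, 0.766, 0.643, 0.0]
force: [-0.6, -0.5, 0.0]
opening: 0.0619
gripper_force: 0.0
```

Run:
```python
from h import *
p=get_image("wrist");cv2.imwrite("pics/w7.png",p["img"])
rects(p,dict(load_cell=.05,spacer=.04,stop=.082))
go(.456,-.291,.028,80)
```

```text
load_cell 0.93 px 313 167 mean [ 0.4555 -0.2908  0.0498] rect 455.6 -291.3 42.3 43.1 24.0
load_cell 0.7 px 228 158 mean [ 0.3698 -0.2663  0.0496] rect 369.0 -266.3 42.8 42.7 88.0
spacer 0.81 px 280 30 mean [ 0.4476 -0.1566  0.0395] rect 447.8 -154.1 36.0 52.4 8.8
stop 0.95 px 421 149 mean [ 0.5674 -0.295   0.0814] rect 569.0 -295.8 17.0 80.1 80.2
t 17.68 pos [ 0.4582 -0.3209  0.1761] psi 80.1 tz [ 0.  0. -1.] GO [ 2.9  -0.73 14.81] 0.1
```

View pics/w7.png

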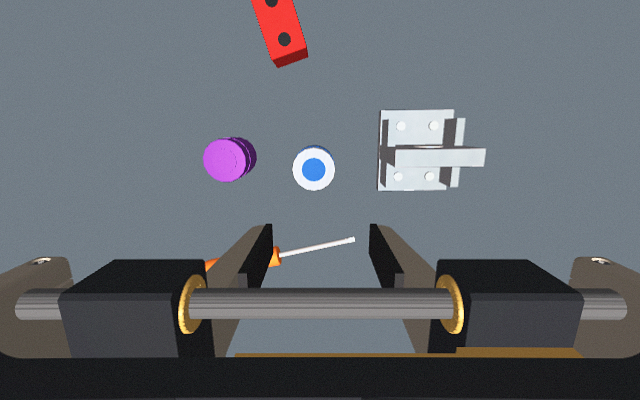

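Load cell with blue at (313,168), purple at (228,160), stop at (425,150). Fingers fit in between.

Emit:
move_arm:
  linear:
    - [1, -0.3, 2]
    - [2.2, -0.6, 5]
    - [2.9, -0.7, 8]
    - [2.9, -0.7, 11]
    - [2.9, -0.7, 13.3]
    - [2.9, -0.7, 14.4]
    - [2.9, -0.7, 14.8]
    - [2.9, -0.7, 14.8]
  twist:
    - [0, 0, 0]
    - [0, 0, 0]
    - [0, 0, 0]
    - [0, 0, 0]
    - [0, 0, 0]
    - [0, 0, 0]
    - [0, 0, 0]
    - [0, 0, 0]

```text
time: 18.35
ee_pos: [0.4557, -0.2918, 0.0279]
orientation: [-0.0, 0.766, 0.643, -0.0]
force: [-0.4, -0.8, 0.2]
opening: 0.062
gripper_force: 0.0
```

Emit:
move_arm:
  linear:
    - [0, 0, 0]
    - [0, 0, 0]
    - [0, 0, 0]
    - [0, 0, 0]
    - [0, 0, 0]
    - [0, 0, 0]
    - [0, 0, 0]
    - [0, 0, 0]
  twist:
    - [0, 0, 0]
    - [0, 0, 0]
    - [0, 0, 0]
    - [0, 0, 0]
    - [0, 0, 0]
    - [0, 0, 0]
    - [0, 0, 0]
    - [0, 0, 0]
  jaw: 3.5

```text
time: 19.02
ee_pos: [0.4564, -0.2931, 0.0297]
orientation: [0.001, 0.766, 0.643, -0.0]
force: [-2.3, 0.1, 5.9]
opening: 0.0437
gripper_force: 30.0
```

Run:
```python
from h import *
s,_=pose();print(s["opening"],s["gripper_force"])
p=get_image("wrist");rects(p,dict(load_cell=.05))
go(.4557,-.29,.14,80)
go(.6305,.074,.14,80)
```

```text
0.04366896450394613 30.003620088100433
load_cell 0.93 px 320 246 mean [ 0.4565 -0.2886  0.0496] rect 456.4 -288.9 39.5 43.6 80.8
load_cell 0.77 px 164 227 mean [ 0.3707 -0.2624  0.0495] rect 369.2 -262.8 35.3 44.2 89.1
t 19.12 pos [ 0.4563 -0.2931  0.0297] psi 80.0 tz [ 0.001 -0.002 -1.   ] GO [  0.28  -0.1  -11.03] -0.0
t 19.12 pos [ 0.4563 -0.2931  0.0297] psi 80.0 tz [ 0.001 -0.002 -1.   ] GO [ 39.16  10.79 -11.07] -0.0
```

Emit:
move_arm:
  linear:
    - [0, 0, -1]
    - [0, 0, -3]
    - [0, 0, -5.5]
    - [0, 0, -8]
    - [0.5, 0.1, -10.5]
    - [2, 0.5, -11.5]
    - [4.5, 1.2, -11.5]
    - [7.5, 2, -11.5]
  twist:
    - [0, 0, 0]
    - [0, 0, 0]
    - [0, 0, 0]
    - [0, 0, 0]
    - [0, 0, 0]
    - [0, 0, 0]
    - [0, 0, 0]
    - [0, 0, 0]

```text
time: 19.78
ee_pos: [0.4888, -0.2224, 0.1448]
orientation: [0.001, 0.767, 0.642, 0.0]
force: [1.2, 1.0, -2.8]
opening: 0.0431
gripper_force: 30.0
```

Emit:
move_arm:
  linear:
    - [3.2, 0.9, 0]
    - [6.5, 1.8, 0]
    - [9.8, 2.7, 0]
    - [13.1, 3.6, 0]
    - [16.4, 4.5, 0]
    - [19.7, 5.4, 0]
    - [23, 6.4, 0]
    - [26, 7.2, 0]
  twist:
    - [0, 0, 0]
    - [0, 0, 0]
    - [0, 0, 0]
    - [0, 0, 0]
    - [0, 0, 0]
    - [0, 0, 0]
    - [0, 0, 0]
    - [0, 0, 0]

```text
time: 20.45
ee_pos: [0.6047, 0.0239, 0.1433]
orientation: [-0.0, 0.766, 0.643, 0.0]
force: [-0.2, -1.0, -2.6]
opening: 0.0435
gripper_force: 30.0
```

Emit:
move_arm:
  linear:
    - [2.5, 0.7, 0]
    - [4.2, 1.2, 0]
    - [5.2, 1.5, 0]
    - [5.5, 1.6, 0]
    - [5.5, 1.6, 0]
    - [5.5, 1.6, 0]
    - [5.5, 1.6, 0]
    - [5.5, 1.6, 0]
  twist:
    - [0, 0, 0]
    - [0, 0, 0]
    - [0, 0, 0]
    - [0, 0, 0]
    - [0, 0, 0]
    - [0, 0, 0]
    - [0, 0, 0]
    - [0, 0, 0]

```text
time: 21.12
ee_pos: [0.6295, 0.072, 0.1431]
orientation: [-0.0, 0.767, 0.642, -0.0]
force: [0.2, -0.2, -3.0]
opening: 0.0431
gripper_force: 30.0
```

Run:
```python
from h import *
s,_=pose();print(s["opening"],s["gripper_force"])
p=get_image("wrist");cv2.imwrite("pics/w8.png",p["img"]);rects(p,dict(load_cell=.0203+s["ee_pos"][2],actuator=.082))
go(.6307,.072,.0305,80)
```

```text
0.043120842075554756 29.99896466732025
load_cell 0.82 px 320 246 mean [0.6296 0.0765 0.1631] rect 629.4 76.1 39.7 42.4 77.5
actuator 0.62 px 318 54 mean [0.6482 0.1905 0.0792] rect 649.3 193.7 63.7 69.2 80.6
t 21.27 pos [0.6297 0.0725 0.1432] psi 79.9 tz [-0. -0. -1.] GO [-0.03  0.11 11.27] -0.1
```

View pics/w8.png

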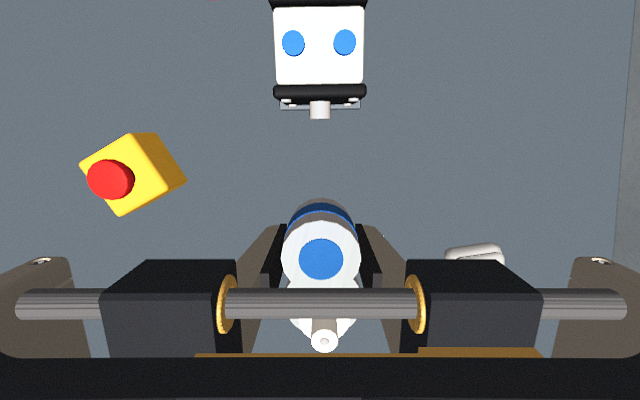

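Cell held level at (320,257), in line with the cylinder's rod (319,110). Lowering.

Emit:
move_arm:
  linear:
    - [0, 0.1, 1]
    - [0, 0.1, 3]
    - [0, 0.1, 5.5]
    - [0, 0.1, 8]
    - [0, 0.1, 9.8]
    - [0, 0.1, 10.8]
    - [0, 0.1, 11.2]
    - [0, 0.1, 11.35]
  twist:
    - [0, 0, 0]
    - [0, 0, 0]
    - [0, 0, 0]
    - [0, 0, 0]
    - [0, 0, 0]
    - [0, 0, 0]
    - [0, 0, 0]
    - [0, 0, 0]

```text
time: 21.93
ee_pos: [0.6302, 0.0729, 0.0296]
orientation: [-0.001, 0.766, 0.643, -0.001]
force: [-5.0, -0.3, 6.3]
opening: 0.0431
gripper_force: 30.0
```

Emit:
move_arm:
  linear:
    - [0, 0, 0]
    - [0, 0, 0]
    - [0, 0, 0]
  twist:
    - [0, 0, 0]
    - [0, 0, 0]
    - [0, 0, 0]

```text
time: 22.18
ee_pos: [0.6316, 0.0728, 0.0302]
orientation: [0.001, 0.766, 0.643, 0.001]
force: [-0.4, -0.6, -2.7]
opening: 0.043
gripper_force: 30.0
```

Emit:
move_arm:
  linear:
    - [0, 0, 0]
    - [0, 0, 0]
    - [0, 0, 0]
    - [0, 0, 0]
    - [0, 0, 0]
  twist:
    - [0, 0, 0]
    - [0, 0, 0]
    - [0, 0, 0]
    - [0, 0, 0]
    - [0, 0, 0]
  jaw: 6.2

```text
time: 22.6
ee_pos: [0.6311, 0.0729, 0.0299]
orientation: [0.0, 0.766, 0.643, 0.0]
force: [0.2, -0.4, -0.6]
opening: 0.062
gripper_force: 0.0
```

Emit:
move_arm:
  linear:
    - [0, 0, -1.5]
    - [0, 0, -4.5]
    - [0, 0, -8]
    - [-1, 0, -11.5]
    - [-2, 0, -14]
    - [-3, 0, -15]
    - [-3, 0, -15]
    - [-3, 0, -15]
  twist:
    - [0, 0, 0]
    - [0, 0, 0]
    - [0, 0, 0]
    - [0, 0, 0]
    - [0, 0, 0]
    - [0, 0, 0]
    - [0, 0, 0]
    - [0, 0, 0]

```text
time: 23.27
ee_pos: [0.6252, 0.043, 0.1787]
orientation: [-0.0, 0.766, 0.642, -0.0]
force: [-0.5, -0.1, -0.2]
opening: 0.0618
gripper_force: 0.0
```

Run:
```python
from h import *
p=get_image("wrist");rects(p,dict(load_cell=.05,actuator=.082))
go(.449,-.18,.18,98.4)
```

```text
load_cell 0.94 px 321 164 mean [0.631  0.0752 0.0498] rect 630.9 75.3 42.1 41.7 65.1
actuator 0.92 px 318 41 mean [0.6473 0.1832 0.0795] rect 648.5 185.8 48.5 69.2 80.0
t 23.42 pos [0.6241 0.0439 0.1767] psi 80.0 tz [-0.005  0.001 -1.   ] GO [-25.09 -13.36  -0.27] -18.4
```

Emit:
move_arm:
  linear:
    - [-2, -1, 0]
    - [-5.3, -2.8, 0]
    - [-8.8, -4.7, 0]
    - [-12.3, -6.6, 0]
    - [-15.8, -8.5, 0]
    - [-19.3, -10.4, 0]
    - [-22.5, -12.1, 0]
    - [-24.5, -13.2, 0]
  twist:
    - [0, 0, -2]
    - [0, 0, -4]
    - [0, 0, -7]
    - [0, 0, -10]
    - [0, 0, -13]
    - [0, 0, -16]
    - [0, 0, -18]
    - [0, 0, -18.5]

```text
time: 24.08
ee_pos: [0.4504, -0.1761, 0.1778]
orientation: [-0.002, 0.653, 0.758, -0.001]
force: [1.4, 0.1, 0.0]
opening: 0.0619
gripper_force: 0.0
```

Emit:
move_arm:
  linear:
    - [-0.4, 0, 0]
    - [-0.4, 0, 0]
    - [-0.4, 0, 0]
    - [-0.4, 0, 0]
  twist:
    - [0, 0, 0]
    - [0, 0, 0]
    - [0, 0, 0]
    - [0, 0, 0]

```text
time: 24.42
ee_pos: [0.4541, -0.1777, 0.179]
orientation: [-0.001, 0.652, 0.758, 0.0]
force: [0.0, 1.4, -0.1]
opening: 0.0622
gripper_force: 0.0
```

Run:
```python
from h import *
p=get_image("wrist");cv2.imwrite("pics/w9.png",p["img"]);rects(p,dict(spacer=.04))
go(.4485,-.151,.025,98.4)
```

```text
spacer 0.66 px 318 166 mean [ 0.4473 -0.1496  0.0397] rect 447.4 -150.4 35.8 58.8 8.5
t 24.52 pos [ 0.4541 -0.1778  0.1793] psi 98.6 tz [-0.     0.001 -1.   ] GO [ 2.72 -0.15 15.43] 0.2
```

View pics/w9.png

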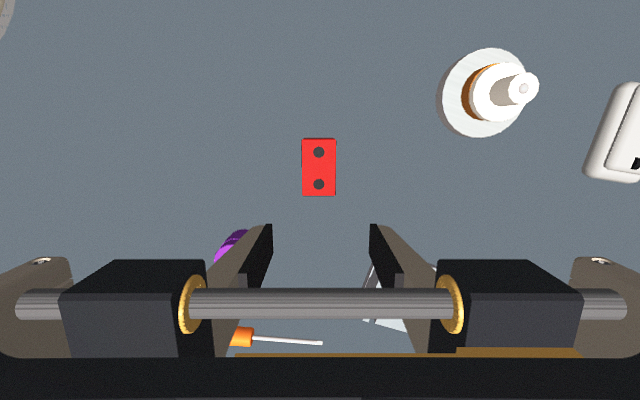

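Spacer squarely aligned at (319,166). Descending.

Emit:
move_arm:
  linear:
    - [1, -0.1, 2]
    - [2.2, -0.15, 5]
    - [2.8, -0.15, 8]
    - [2.8, -0.15, 11]
    - [2.8, -0.15, 13.5]
    - [2.8, -0.15, 14.8]
    - [2.8, -0.15, 15.2]
    - [2.8, -0.15, 15.2]
  twist:
    - [0, 0, 0]
    - [0, 0, 0]
    - [0, 0, 0]
    - [0, 0, 0]
    - [0, 0, 0]
    - [0, 0, 0]
    - [0, 0, 0]
    - [0, 0, 0]

```text
time: 25.18
ee_pos: [0.4475, -0.1503, 0.0266]
orientation: [-0.001, 0.652, 0.758, -0.0]
force: [-0.1, 0.3, -0.1]
opening: 0.0621
gripper_force: 0.0
```

Emit:
move_arm:
  linear:
    - [0, 0, 0]
    - [0, 0, 0]
    - [0, 0, 0]
    - [0, 0, 0]
    - [0, 0, 0]
    - [0, 0, 0]
    - [0, 0, 0]
    - [0, 0, 0]
  twist:
    - [0, 0, 0]
    - [0, 0, 0]
    - [0, 0, 0]
    - [0, 0, 0]
    - [0, 0, 0]
    - [0, 0, 0]
    - [0, 0, 0]
    - [0, 0, 0]
  jaw: 2.8

```text
time: 25.85
ee_pos: [0.4485, -0.1519, 0.0286]
orientation: [0.001, 0.653, 0.757, 0.0]
force: [-1.4, 1.5, 5.8]
opening: 0.0356
gripper_force: 30.0
```

Run:
```python
from h import *
s,_=pose();print(s["opening"],s["gripper_force"])
p=get_image("wrist");rects(p,dict(spacer=.04))
go(.591,-.172,.10,80.8)
```

```text
0.03559263853752917 30.001959800720215
spacer 0.67 px 320 236 mean [ 0.4471 -0.1444  0.0396] rect 447.8 -146.2 36.7 53.1 9.0
t 25.95 pos [ 0.4485 -0.1519  0.0286] psi 98.5 tz [ 0.001 -0.001 -1.   ] GO [-4.1  13.8  -7.13] 17.7
```

Emit:
move_arm:
  linear:
    - [0, 0, -1]
    - [0, 0, -3]
    - [-0.2, 0.5, -5.2]
    - [-0.7, 2.2, -6.6]
    - [-1.5, 4.7, -7]
    - [-2.3, 7.3, -7]
    - [-3.1, 9.9, -7]
    - [-3.9, 12.2, -7]
  twist:
    - [0, 0, 0]
    - [0, 0, 0]
    - [0, 0, 1]
    - [0, 0, 3.5]
    - [0, 0, 7]
    - [0, 0, 10.5]
    - [0, 0, 14]
    - [0, 0, 17.8]

```text
time: 26.62
ee_pos: [0.5756, -0.1719, 0.0979]
orientation: [-0.0, 0.763, 0.646, 0.0]
force: [0.2, -1.6, -2.4]
opening: 0.0357
gripper_force: 30.0
```

Emit:
move_arm:
  linear:
    - [-0.2, 0.9, 0]
    - [-0.2, 1.3, 0]
    - [-0.2, 1.5, 0]
    - [-0.2, 1.5, 0]
    - [-0.2, 1.5, 0]
    - [-0.2, 1.5, 0]
    - [-0.2, 1.5, 0]
  twist:
    - [0, 0, 0]
    - [0, 0, 0]
    - [0, 0, 0]
    - [0, 0, 0]
    - [0, 0, 0]
    - [0, 0, 0]
    - [0, 0, 0]

```text
time: 27.2
ee_pos: [0.5882, -0.1762, 0.0976]
orientation: [-0.0, 0.762, 0.647, -0.0]
force: [0.2, -0.1, -1.9]
opening: 0.0359
gripper_force: 30.0
```

Run:
```python
from h import *
s,_=pose();print(s["opening"],s["gripper_force"])
p=get_image("wrist");cv2.imwrite("pics/w10.png",p["img"]);rects(p,dict(spacer=.0115+s["ee_pos"][2],pedestal=.02))
go(.5908,-.1744,.0288,80.7)
```

```text
0.03592671209427424 29.999447464942932
spacer 0.75 px 320 237 mean [ 0.5887 -0.169   0.1086] rect 588.5 -170.8 53.5 35.9 80.9
pedestal 0.87 px 320 61 mean [ 0.6067 -0.0594  0.0195] rect 608.6 -55.5 75.5 88.5 80.6
t 27.35 pos [ 0.5886 -0.1763  0.0977] psi 80.7 tz [-0.  0. -1.] GO [0.23 0.19 6.89] -0.0
```

View pics/w10.png

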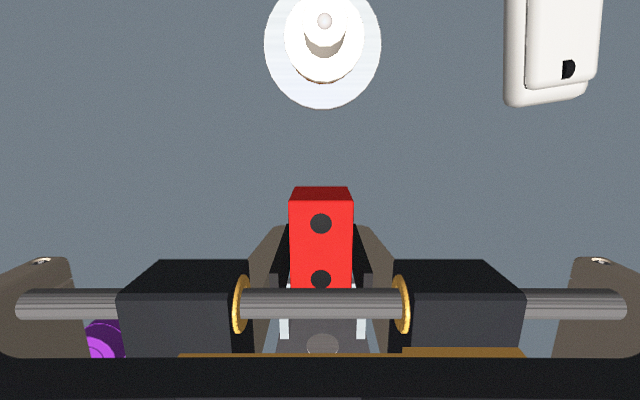

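The spacer (321,250) lies on the line with the pedestal (322,45). Small correction and lower.

Emit:
move_arm:
  linear:
    - [0.1, 0.1, 1]
    - [0.2, 0.15, 2.5]
    - [0.2, 0.15, 4]
    - [0.2, 0.15, 5.3]
    - [0.2, 0.15, 6.2]
    - [0.2, 0.15, 6.6]
    - [0.2, 0.15, 6.8]
    - [0.2, 0.15, 6.9]
  twist:
    - [0, 0, 0]
    - [0, 0, 0]
    - [0, 0, 0]
    - [0, 0, 0]
    - [0, 0, 0]
    - [0, 0, 0]
    - [0, 0, 0]
    - [0, 0, 0]

```text
time: 28.02
ee_pos: [0.5909, -0.1748, 0.0288]
orientation: [0.0, 0.762, 0.647, 0.0]
force: [0.5, -0.6, -2.1]
opening: 0.0359
gripper_force: 30.0
```

Emit:
move_arm:
  linear:
    - [0, 0, 0]
    - [0, 0, 0]
    - [0, 0, 0]
  twist:
    - [0, 0, 0]
    - [0, 0, 0]
    - [0, 0, 0]

```text
time: 28.27
ee_pos: [0.5912, -0.1749, 0.0293]
orientation: [0.001, 0.762, 0.647, 0.0]
force: [0.2, -0.6, -2.1]
opening: 0.0359
gripper_force: 30.0
```

Emit:
move_arm:
  linear:
    - [0, 0, 0]
    - [0, 0, 0]
    - [0, 0, 0]
    - [0, 0, 0]
    - [0, 0, 0]
  twist:
    - [0, 0, 0]
    - [0, 0, 0]
    - [0, 0, 0]
    - [0, 0, 0]
    - [0, 0, 0]
  jaw: 5.5

```text
time: 28.68
ee_pos: [0.5909, -0.1748, 0.0289]
orientation: [0.0, 0.762, 0.647, 0.0]
force: [-0.3, -0.5, -0.2]
opening: 0.0547
gripper_force: 0.0
```

Emit:
move_arm:
  linear:
    - [0, 0, -1.5]
    - [0, 0, -4.5]
    - [0, 0, -8]
    - [-1, 0, -11.5]
    - [-3, 0, -15]
    - [-4, 0, -18]
    - [-5, 0, -20]
    - [-5, 0, -20]
  twist:
    - [0, 0, 0]
    - [0, 0, 0]
    - [0, 0, 0]
    - [0, 0, 0]
    - [0, 0, 0]
    - [0, 0, 0]
    - [0, 0, 0]
    - [0, 0, 0]

```text
time: 29.35
ee_pos: [0.5848, -0.2272, 0.235]
orientation: [0.005, 0.763, 0.647, 0.001]
force: [0.6, 0.3, 0.0]
opening: 0.0551
gripper_force: 0.0
```

Run:
```python
from h import *
for c in ["wrist","scene"]:
    p=get_image(c);print(c);rects(p,dict(spacer=.04,load_cell=.05,cap=.048,pedestal=.02,stop=.082,disc=.038,estop=.045)); rects(p,dict(cap=.079))
    cv2.imwrite(f"pics/{c}9.png",p["img"])
go(.59,-.172,.2,80.7)
```

```text
wrist
spacer 0.7 px 316 227 mean [ 0.5708 -0.2858  0.0408] rect 569.2 -296.2 70.3 78.6 81.2
spacer 0.58 px 317 138 mean [ 0.5908 -0.1723  0.0397] rect 591.1 -172.9 59.2 35.0 79.7
load_cell 0.94 px 167 235 mean [ 0.3705 -0.2663  0.0496] rect 369.3 -267.5 43.6 42.9 37.1
load_cell 0.71 px 314 330 mean [ 0.5413 -0.4369  0.0496] rect 540.9 -438.0 40.1 41.6 80.4
cap 0.75 px 315 24 mean [ 0.6095 -0.0561  0.0475] rect 609.9 -53.1 48.1 52.3 79.9
pedestal 0.77 px 314 40 mean [ 0.607  -0.0599  0.0195] rect 608.6 -56.0 75.5 88.9 81.3
stop 0.84 px 316 227 mean [ 0.5691 -0.2951  0.0813] rect 569.4 -296.2 16.7 80.1 80.7
cap 0.75 px 315 24 mean [ 0.6102 -0.0517  0.0776] rect 609.8 -51.8 23.1 24.5 81.2
scene
spacer 0.84 px 269 238 mean [ 0.5934 -0.1745  0.0398] rect 592.1 -174.0 59.3 38.0 82.6
load_cell 0.81 px 348 203 mean [0.6344 0.073  0.0504] rect 633.5 73.5 41.9 41.2 88.0
load_cell 0.79 px 172 277 mean [ 0.542  -0.4405  0.0503] rect 541.0 -439.8 41.0 41.3 65.7
load_cell 0.58 px 201 200 mean [ 0.3725 -0.2687  0.0496] rect 371.4 -268.0 39.9 40.0 55.3
cap 0.65 px 347 203 mean [0.6341 0.0729 0.0501] rect 633.2 74.6 41.3 42.1 52.3
cap 0.56 px 308 217 mean [ 0.6173 -0.0553  0.0481] rect 613.2 -52.3 48.1 49.8 55.0
pedestal 0.6 px 309 227 mean [ 0.6243 -0.0586  0.0201] rect 617.2 -53.4 87.3 74.9 59.1
stop 0.78 px 226 257 mean [ 0.5733 -0.2969  0.0814] rect 570.9 -296.7 15.9 79.4 80.5
disc 0.61 px 269 238 mean [ 0.5939 -0.1747  0.0395] rect 592.2 -173.3 60.9 38.0 82.6
estop 0.87 px 325 158 mean [0.4635 0.123  0.0447] rect 456.5 127.8 59.2 60.2 18.4
cap 0.56 px 308 217 mean [ 0.6123 -0.0518  0.0782] rect 611.0 -51.9 25.4 24.1 22.3
t 30.25 pos [ 0.5826 -0.224   0.2287] psi 80.7 tz [ 0. -0. -1.] GO [ 5.25 -0.11  2.87] -0.0
```

View pics/scene9.png

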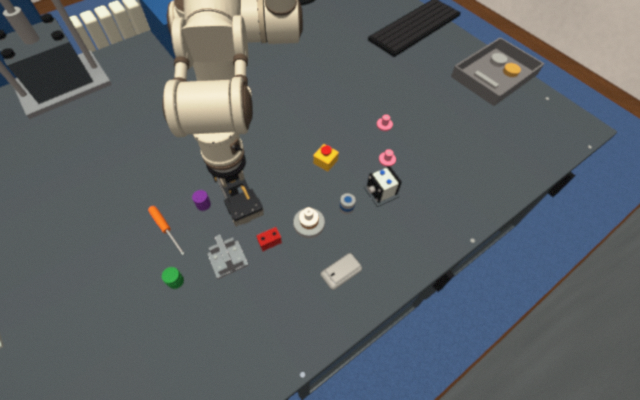

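The scene shows the stack at (308,217), the cell at (348,203) and the spacer at (269,238), all on the line. The bystanders are unmoved and the arm is clear. Measured errors are about 1–2 mm, so I'm handing in.

```bash
python3 -c "
from plant import *
print(hand_in())"
```

```text
the job is handed in; nothing more can be done
None
```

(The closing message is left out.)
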